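# Move the casting flasks to the carrying rack in reverse order

### The arm

A 6-joint arm with a two-finger parallel gripper is mounted at the origin on the work surface. World frame = base frame: x ahead of the robot, y to its left, z up, the work surface at z = 0. Lengths are in mm, angles in rad, forces in N, time in s.
With the tool pointing down it reaches from about 275 to 750 mm from the base axis. Payload 10.2 kg.
Tool frame: the origin (TCP) lies at the very end of the fingers, on their centre line; the grasp point (between the pads) lies 19 mm behind it; z points along the fingers, y is the line along which they close (so a half turn about z gives the same grasp; the last joint's range is limited). The gripper opens to 88 mm and grips with 3 to 60 N. Pads are 18 mm wide; open, the fingers measure 123 mm over their backs; the gripper's body (75 mm by 187 mm) begins 45 mm behind the grasp point.
Start: joints at [1.035, 0.313, 1.498, -0, 1.331, -0.223], TCP at [161.568, 499.527, 238.72] pointing down, gripper open.
Joint ranges: [-2.94, 2.94], [-0.97, 2.17], [0.19, 2.56], [-1.23, 4.37], [0.02, 3.11], [-2.88, 2.88]. Speed limits (rad/s): [2.39, 2.39, 3.01, 3.14, 3.14, 3.14].

### API

Orientations are given as a unit quaternion [x, y, z, w].
In Python, from plant import env gives the robot as it stands.
- The arm moves only by the tool arm_command, never from a script. Its argument "deltas" is a list of rows, each an object with "xyz": the shift along the tool's x, y, z in mm, a list of three; "yaw": the turn about the tool's z in degrees; "fingers": the finger opening in mm, from 0 to 88.1. In form: [{"xyz": [tx, ty, tz], "yaw": yaw, "fingers": fingers}, ...]. A call has exactly 10 rows; each row is the pose to reach, as a shift and turn from the pose commanded when the call began, along the tool's axes at that moment; what a row does not reach only later rows make up. A row lasts 1/8 s, in which the tool goes at most 62.5 mm and 10.7 degrees, less where a joint would pass 70% of its speed; a pose out of reach is approached as far as the arm can. A call with a gripper value outside its range is refused whole. The fingers move at their own pace and stop on an object; "newtons" is the grip in N (left out, the last holds). Time passes only in rows, so rows that repeat a pose let the fingers close, or fill a call up. It gives the time, the measured TCP pose, the force, the opening and the grip force at its end, in the units of the state.
- env.get_obs(): the state, without advancing time (a new reading comes with each control period).
- env.read_camera(name): name is "scene" or "top" or "wrist"; returns (picture, depth): 400x640x3 uint8, red, green, blue; 400x640 float32, mm along the optical axis (not along the pixel's ray), 0 where there is no reading.
- env.camera_info(name): a dict with "fx", "fy", "cx", "cy" (pixels), "dist" ([k1, k2, p1, p2, k3] as OpenCV has them; the pictures are not rectified), "eye" and "attitude" of the camera in the world. Camera axes: x right, y down, z forward; pixel columns grow to the right and rows downward; lengths in mm; the calibration is good to about 2 mm. A picture is of the moment at which its call begins: read the wrist's pose just before it. camera_info takes no time and is no camera call; for the wrist camera it gives the pose at the moment of the call.
- env.job_done(): hands the job in; it is judged then, once.
The state is a dict: "time": time; "joint_positions": joint angles; "joint_vel": joint speeds; "joint_torque": joint torques, N m; "position": TCP position; "eef_rot": TCP orientation; "contact_force": force on the tool from outside, world axes, zero at the start; "wrist_torque": the same for the moment, N m; "opening": finger opening in mm; "grip_force": force on a finger pad.
Only numpy, scipy, OpenCV 4.12 (cv2) and the standard library are available. Lean on these libraries where they do the work, as an engineer would, in place of code of your own. Each camera call takes 0.05 s, during which the arm holds its last target. There are 200 camera calls.

### The job

Move the four steel casting flasks from the aluminium drying rack to the wooden carrying rack in reverse order, because the casting bench takes them from the other end: the flask at the left end of the drying rack goes in the well at the right end of the carrying rack, the next one beside it, and so on. Stand each flask upright on the floor of its own well, in the middle, and tip none of them over on the way.

Things in the scene. Friction and masses are not known exactly. Their poses are not given: they have to be found in the camera images.
- flask_tall: the slim tall casting flask: a plain stainless-steel tube, open at both ends, 42 mm outside diameter, 75 mm high; wall 3 mm, under 0.25 kg, loose, standing upright. Origin: centre of its underside, z up along its axis.
- flask_wide: the wide low casting flask: a plain stainless-steel tube, open at both ends, 60 mm outside diameter, 50 mm high; wall 3 mm, under 0.25 kg, loose, standing upright. Origin: centre of its underside, z up along its axis.
- flask_flange: the flanged casting flask: a stainless-steel tube 45 mm outside diameter, 62 mm high in all, open at the top, on a flat round foot plate 61 mm across and 5 mm thick that juts out as a flange; wall 3 mm, under 0.25 kg, loose, standing upright. Origin: centre of its underside, z up along its axis.
- flask_holed: the perforated casting flask: a stainless-steel tube, open at both ends, 52 mm outside diameter, 64 mm high, with rows of small dark holes round its side; wall 3 mm, under 0.25 kg, loose, standing upright. Origin: centre of its underside, z up along its axis.
- pad_tall: the flat black rubber pad, 72 mm across and 4 mm thick, fixed on the drying rack, on whose middle the slim tall flask stands at the start; it stays there and so marks that flask's old place. Origin: centre of its underside, 20 mm above the bench; its top is 24 mm above the bench.
- pad_wide: the flat black rubber pad, 72 mm across and 4 mm thick, fixed on the drying rack, on whose middle the wide low flask stands at the start; it stays there and so marks that flask's old place. Origin: centre of its underside, 20 mm above the bench; its top is 24 mm above the bench.
- pad_flange: the flat black rubber pad, 72 mm across and 4 mm thick, fixed on the drying rack, on whose middle the flanged flask stands at the start; it stays there and so marks that flask's old place. Origin: centre of its underside, 20 mm above the bench; its top is 24 mm above the bench.
- pad_holed: the flat black rubber pad, 72 mm across and 4 mm thick, fixed on the drying rack, on whose middle the perforated flask stands at the start; it stays there and so marks that flask's old place. Origin: centre of its underside, 20 mm above the bench; its top is 24 mm above the bench.
- drying_rack: the low fixed aluminium drying rack, 100 mm deep (x), 368 mm long (y), top 20 mm above the bench, a thin end plate 12 mm higher at each end. Pads and flasks stand in a row at x = 0, y = -127.5, -42.5, 42.5, 127.5 mm, in any order. Origin: centre of its underside on the bench; y points to the robot's left, within 0.12 rad. It lies nearer to the robot or farther than the carrying rack.
- carry_rack: the fixed wooden carrying rack, 100 mm deep (x), 360 mm long (y), 24 mm high, with four equal round wells in a row at x = 0, y = -127.5, -42.5, 42.5, 127.5 mm, each 75 mm across and 6 mm deep, floor 18 mm above the bench, empty at the start. Origin: centre of its underside on the bench; y points to the robot's left, within 0.12 rad.

How it is judged (in metres and radians):
At the end, for the whole second after the job is handed in: Each flask stands upright (within 0.1 rad) and at rest on the floor of a carrying rack well, within 12 mm of its middle along and across the rack; a flask whose pad is at y on the drying rack is in the well at -y on the carrying rack (x of flask_tall in the frame of carry_rack between -0.012 and 0.012 m and z of flask_tall in the frame of carry_rack between 0.014 and 0.0215 m and angle between each of flask_tall, flask_wide, flask_flange, flask_holed's own z axis and vertical below 0.1 rad and linear speed of each of flask_tall, flask_wide, flask_flange, flask_holed below 0.02 m/s and ((y of pad_tall in the frame of drying_rack between -0.1475 and -0.1075 m and y of flask_tall in the frame of carry_rack between 0.1155 and 0.1395 m) or (y of pad_tall in the frame of drying_rack between -0.0625 and -0.0225 m and y of flask_tall in the frame of carry_rack between 0.0305 and 0.0545 m) or (y of pad_tall in the frame of drying_rack between 0.0225 and 0.0625 m and y of flask_tall in the frame of carry_rack between -0.0545 and -0.0305 m) or (y of pad_tall in the frame of drying_rack between 0.1075 and 0.1475 m and y of flask_tall in the frame of carry_rack between -0.1395 and -0.1155 m)) and x of flask_wide in the frame of carry_rack between -0.012 and 0.012 m and z of flask_wide in the frame of carry_rack between 0.014 and 0.0215 m and ((y of pad_wide in the frame of drying_rack between -0.1475 and -0.1075 m and y of flask_wide in the frame of carry_rack between 0.1155 and 0.1395 m) or (y of pad_wide in the frame of drying_rack between -0.0625 and -0.0225 m and y of flask_wide in the frame of carry_rack between 0.0305 and 0.0545 m) or (y of pad_wide in the frame of drying_rack between 0.0225 and 0.0625 m and y of flask_wide in the frame of carry_rack between -0.0545 and -0.0305 m) or (y of pad_wide in the frame of drying_rack between 0.1075 and 0.1475 m and y of flask_wide in the frame of carry_rack between -0.1395 and -0.1155 m)) and x of flask_flange in the frame of carry_rack between -0.012 and 0.012 m and z of flask_flange in the frame of carry_rack between 0.014 and 0.0215 m and ((y of pad_flange in the frame of drying_rack between -0.1475 and -0.1075 m and y of flask_flange in the frame of carry_rack between 0.1155 and 0.1395 m) or (y of pad_flange in the frame of drying_rack between -0.0625 and -0.0225 m and y of flask_flange in the frame of carry_rack between 0.0305 and 0.0545 m) or (y of pad_flange in the frame of drying_rack between 0.0225 and 0.0625 m and y of flask_flange in the frame of carry_rack between -0.0545 and -0.0305 m) or (y of pad_flange in the frame of drying_rack between 0.1075 and 0.1475 m and y of flask_flange in the frame of carry_rack between -0.1395 and -0.1155 m)) and x of flask_holed in the frame of carry_rack between -0.012 and 0.012 m and z of flask_holed in the frame of carry_rack between 0.014 and 0.0215 m and ((y of pad_holed in the frame of drying_rack between -0.1475 and -0.1075 m and y of flask_holed in the frame of carry_rack between 0.1155 and 0.1395 m) or (y of pad_holed in the frame of drying_rack between -0.0625 and -0.0225 m and y of flask_holed in the frame of carry_rack between 0.0305 and 0.0545 m) or (y of pad_holed in the frame of drying_rack between 0.0225 and 0.0625 m and y of flask_holed in the frame of carry_rack between -0.0545 and -0.0305 m) or (y of pad_holed in the frame of drying_rack between 0.1075 and 0.1475 m and y of flask_holed in the frame of carry_rack between -0.1395 and -0.1155 m))); the robot touches nothing.
It fails at once if a flask was tipped over (angle between any of flask_tall, flask_wide, flask_flange, flask_holed's own z axis and vertical above 0.7 rad).
It also fails if it takes over 112 s, if anything falls off the work surface, if the arm or the gripper's body presses on something with over 40 N, if the wrist force passes 120 N, or if a joint passes its speed limit or range.

## Working session

There is one attempt and no reset: what is moved stays moved. The work goes in short steps, Python scripts to look and compute and a tool call to move; the robot and the scene stay as the last step left them, time stands still between calls to the robot, and variables do not carry over. Pictures are saved under pics/ and viewed, at most 14 in all, crops included, and the job is handed in when it is done.

Besides the shell and the picture viewer there is one more tool, called after "Call:" as name(argument=value, ...) on one line, values as JSON. arm_command: Moves the arm, as the interface text tells. Its arguments: {"type":"object","properties":{"deltas":{"type":"array"},"newtons":{"type":"number"}},"required":["deltas"]}

```bash
mkdir -p pics
python3 - <<'E'
from plant import env
import cv2
for n in("top","scene"):
    p,d=env.read_camera(n); cv2.imwrite(f"pics/{n}0.png",p[:,:,::-1]); 
    import numpy as np; np.savez(f"{n}0.npz",p=p,d=d)
    print(n,env.camera_info(n))
o=env.get_obs();print(o["time"],o["position"],o["eef_rot"],o["opening"],o["contact_force"])
E
```

```text
top {'fx': 452.7475765324771, 'fy': 452.7475765324771, 'cx': 310.89346720571524, 'cy': 204.29987603927847, 'dist': array([0.03200144, 0.        , 0.        , 0.        , 0.        ]), 'eye': array([518.61829087, -35.83357289, 771.0512612 ]), 'attitude': array([-6.98656701e-01,  7.15406831e-01, -1.24140524e-04,  8.47729878e-03])}
scene {'fx': 434.2368783948719, 'fy': 434.2368783948719, 'cx': 314.9827556789992, 'cy': 198.67114781698456, 'dist': array([0.01229431, 0.        , 0.        , 0.        , 0.        ]), 'eye': array([780.21212867, 333.47221273, 796.9054146 ]), 'attitude': array([ 0.28662088,  0.92637874, -0.23490715, -0.06700393])}
0.1 [161.45610922 499.33853528 238.24322596] [ 1.55744238e-01  9.87797260e-01 -5.19389349e-04 -1.90884862e-04] 88.1576375053301 [-0.04932141 -0.15764186 -0.11498597]
```

View pics/top0.png

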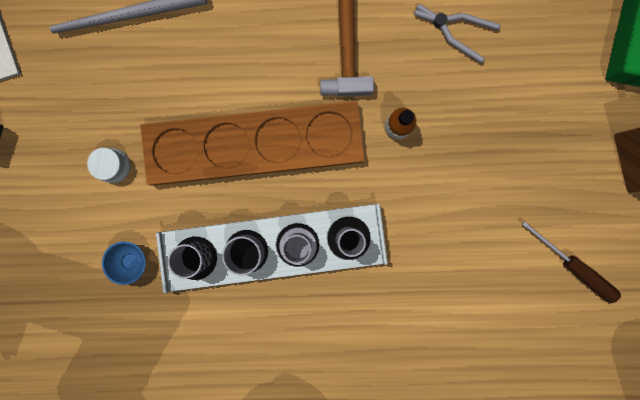

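View pics/scene0.png

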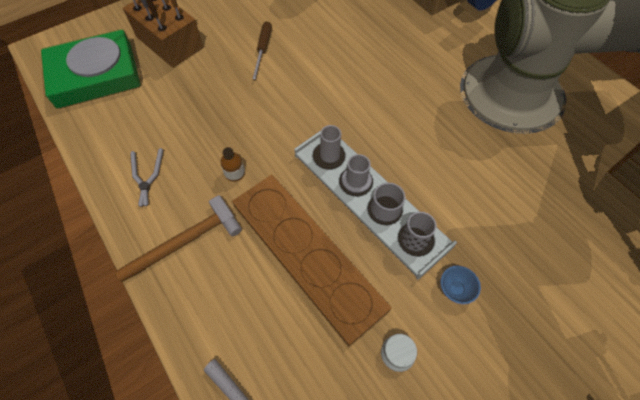

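The top view (left is the robot's left) shows the flasks on the near rack from left to right: holed (193,258), wide (246,253), flange (298,245) and tall (350,239). The carrying rack lies beyond it, with wells at (177,151), (228,145), (278,139) and (329,133). Next I'll turn these into positions.

```bash
cat > h.py <<'E'
import numpy as np, cv2
from scipy.spatial.transform import Rotation as R
from scipy.optimize import least_squares
def cloud(d,ci):
    v,u=np.mgrid[0:400,0:640]
    K=np.array([[ci['fx'],0,ci['cx']],[0,ci['fy'],ci['cy']],[0,0,1]])
    n=cv2.undistortPoints(np.stack([u,v],-1).reshape(-1,1,2).astype(float),K,ci['dist']).reshape(400,640,2)
    P=np.dstack([n*d[...,None],d])
    return P@R.from_quat(ci['attitude']).as_matrix().T+ci['eye']
def ray(uv,ci,z):
    K=np.array([[ci['fx'],0,ci['cx']],[0,ci['fy'],ci['cy']],[0,0,1]])
    n=cv2.undistortPoints(np.array(uv,float).reshape(-1,1,2),K,ci['dist']).reshape(-1,2)
    r=np.c_[n,np.ones(len(n))]@R.from_quat(ci['attitude']).as_matrix().T
    return (ci['eye']+r*((z-ci['eye'][2])/r[:,2])[:,None])[:,:2]
def circ(p,r):
    f=lambda c:np.hypot(*(p-c).T)-r
    s=least_squares(f,p.mean(0),loss='soft_l1'); return s.x,np.abs(s.fun).mean()
E
python3 - <<'E'
from h import *; from plant import env
for n in("top","scene"):
    d=np.load(n+"0.npz")['d'].astype(float); ci=env.camera_info(n); C=cloud(d,ci)
    print(n,"bench z",np.median(C[300:380,300:500,2]))
    W=ray([(177,151),(228,145),(278,139),(329,133)],env.camera_info("top"),24); 
    F=ray([(193,258),(246,253),(298,245),(350,239)],env.camera_info("top"),80)
    if n=="top": print("wells",W.round(),"flasks",F.round())
    for f,(r,h) in zip(F,[(26,64),(30,50),(22.5,62),(21,75)]):
        m=(abs(C[...,2]-24-h)<4)&(np.hypot(C[...,0]-f[0],C[...,1]-f[1])<48)&(d>0)
        p=C[m]; c,e=circ(p[:,:2],r-1.5); print(m.sum(),c.round(1),e.round(2),np.median(p[:,2]).round(1))
    for nm,c0,lo,hi in(("carry",W.mean(0),14,30),("dry",F.mean(0),14,35)):
        m=((C[...,2]>lo)&(C[...,2]<hi)&(np.hypot(C[...,0]-c0[0],C[...,1]-c0[1])<205)&(d>0)).astype(np.uint8)
        k,l,s,_=cv2.connectedComponentsWithStats(m); i=1+s[1:,4].argmax(); q=C[l==i]
        print(nm,cv2.minAreaRect(q[:,:2].astype(np.float32)),np.median(q[:,2]),len(q))
E
```

```text
top bench z 2.093600485928448
wells [[621. 192.]
 [629. 108.]
 [637.  25.]
 [645. -60.]] flasks [[450. 154.]
 [455.  73.]
 [466.  -7.]
 [473. -86.]]
243 [446.6 163.4] 0.85 89.7
249 [451.3  81.3] 0.91 75.8
178 [460.4  -3.6] 0.83 87.9
174 [469.3 -85.6] 0.83 101.0
carry ((631.9506225585938, 68.86154174804688), (101.93049621582031, 360.639892578125), 4.659531593322754) 24.273182740593597 13309
dry ((457.71759033203125, 39.09751892089844), (100.04822540283203, 367.7087707519531), 6.065335273742676) 23.100715239670308 9549
scene bench z 1.1632536132030395
185 [444.  165.6] 0.86 88.0
193 [449.3  82.4] 1.0 73.9
141 [459.3  -3.1] 0.89 85.9
126 [468.2 -85.5] 0.84 99.0
carry ((629.5317993164062, 67.47456359863281), (102.26435089111328, 362.366455078125), 4.893941879272461) 22.39670312290548 9709
dry ((455.13714599609375, 39.42982482910156), (103.94440460205078, 369.512939453125), 6.097992420196533) 21.76005727605434 5278
```

Run:
```python
import cv2
p=cv2.imread("pics/top0.png")
cv2.imwrite("pics/top_c.png",cv2.resize(p[90:305,130:400],None,fx=2.9,fy=2.75,interpolation=cv2.INTER_CUBIC))
```

```text
(no output)
```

View pics/top_c.png

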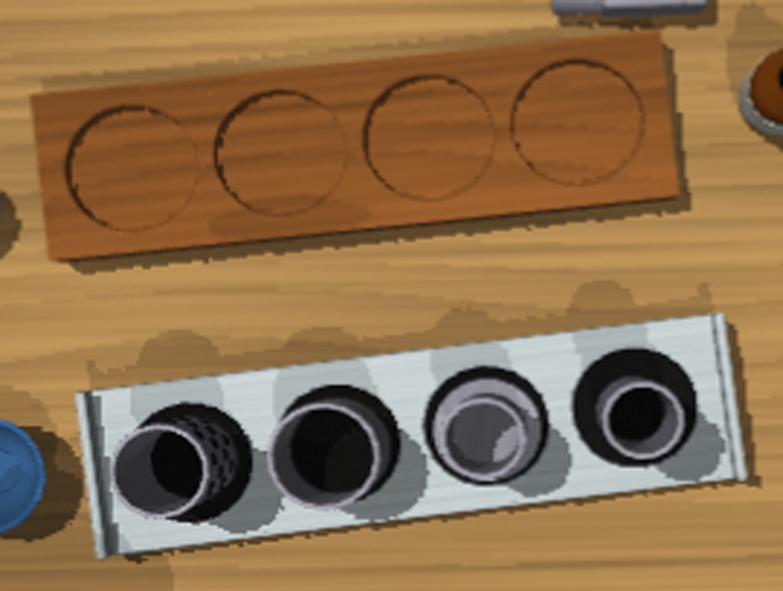

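The crop shows the same order: carrying wells centred at crop (131,168), (281,153), (429,137) and (578,122). Both racks are turned about 5.3°. I'll go above the holed flask with the fingers closing across the rack, so they keep clear of the neighbours.

Call:
arm_command(deltas=[{"xyz": [-40,-25,5],"yaw": 8,"fingers": 88},{"xyz": [-90,-55,15],"yaw": 17,"fingers": 88},{"xyz": [-140,-87,25],"yaw": 26,"fingers": 88},{"xyz": [-190,-118,35],"yaw": 35,"fingers": 88},{"xyz": [-240,-149,45],"yaw": 44,"fingers": 88},{"xyz": [-290,-180,55],"yaw": 53,"fingers": 88},{"xyz": [-340,-211,65],"yaw": 62,"fingers": 88},{"xyz": [-371,-230,78],"yaw": 66.7,"fingers": 88},{"xyz": [-371,-230,78],"yaw": 66.7,"fingers": 88},{"xyz": [-371,-230,78],"yaw": 66.7,"fingers": 88}])

```text
time: 1.35
position: [443.3, 167.1, 160.8]
eef_rot: [0.673, 0.74, -0.0, -0.0]
contact_force: [0.1, -0.4, -0.3]
opening: 88.2
grip_force: 0.0
```

Run:
```python
from plant import env
import cv2,numpy as np
ci=env.camera_info("wrist");p,d=env.read_camera("wrist"); cv2.imwrite("pics/w1.png",p[:,:,::-1])
o=env.get_obs();print(o["time"],o["position"],o["eef_rot"],o["opening"],ci)
from h import *
C=cloud(d.astype(float),ci)
for f,(r,h) in zip([(443.6,166.3),(452,81.7),(460.4,-3)],[(26,64),(30,50),(22.5,62)]):
    m=(abs(C[...,2]-24-h)<4)&(np.hypot(C[...,0]-f[0],C[...,1]-f[1])<40)&(d>0)
    if m.sum()>20:
        q=C[m]; c,e=circ(q[:,:2],r-1.5); print(m.sum(),c.round(1),e.round(2),np.median(q[:,2]).round(1))
```

```text
1.4 [443.22300108 167.34380166 160.97972126] [ 6.72458833e-01  7.40134521e-01  7.49368104e-05 -4.31273256e-05] 87.98218912163887 {'fx': 327.7626902869884, 'fy': 327.7626902869884, 'cx': 321.810708318097, 'cy': 201.92986299030244, 'dist': array([-0.06526966,  0.        ,  0.        ,  0.        ,  0.        ]), 'eye': array([435.71890195, 246.32276238, 308.17333886]), 'attitude': array([0.98689547, 0.04672374, 0.00739158, 0.15427115])}
1097 [445.6 165. ] 0.84 89.0
638 [450.6  82. ] 0.84 74.9
345 [459.9  -3.2] 0.72 86.0
```

View pics/w1.png

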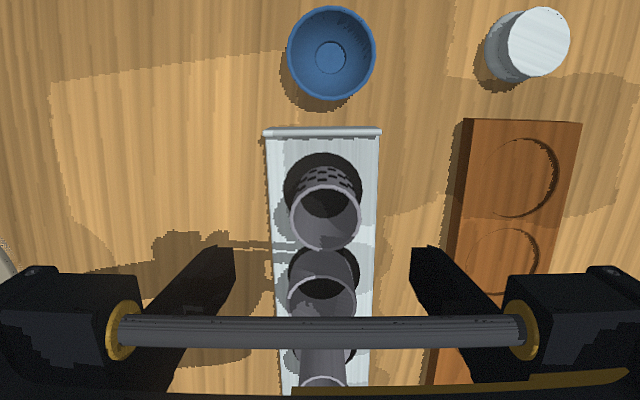

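The wrist view agrees with the top view to about 2 mm: holed rim at (325,217) and wide rim at (322,305), with both fingers clear on either side. I'll go down and grip.

Call:
arm_command(deltas=[{"xyz": [-2.5,2,25],"yaw": 0,"fingers": 88},{"xyz": [-2.5,2,60],"yaw": 0,"fingers": 88},{"xyz": [-2.5,2,95],"yaw": 0,"fingers": 88},{"xyz": [-2.5,2,115],"yaw": 0,"fingers": 88},{"xyz": [-2.5,2,115],"yaw": 0,"fingers": 88},{"xyz": [-2.5,2,115],"yaw": 0,"fingers": 60},{"xyz": [-2.5,2,115],"yaw": 0,"fingers": 46},{"xyz": [-2.5,2,115],"yaw": 0,"fingers": 46},{"xyz": [-2.5,2,115],"yaw": 0,"fingers": 46},{"xyz": [-2.5,2,115],"yaw": 0,"fingers": 46}], newtons=25)

```text
time: 2.65
position: [446.2, 164.2, 46.0]
eef_rot: [0.673, 0.739, 0.0, 0.0]
contact_force: [-1.3, 0.1, 4.7]
opening: 51.1
grip_force: 25.0
```

Call:
arm_command(deltas=[{"xyz": [0,0,-15],"yaw": 0,"fingers": 46},{"xyz": [0,0,-50],"yaw": 0,"fingers": 46},{"xyz": [0,15,-85],"yaw": 0,"fingers": 46},{"xyz": [-15,45,-90],"yaw": 0,"fingers": 46},{"xyz": [-55,80,-90],"yaw": 0,"fingers": 46},{"xyz": [-105,115,-90],"yaw": 0,"fingers": 46},{"xyz": [-155,145,-90],"yaw": 0,"fingers": 46},{"xyz": [-205,165,-90],"yaw": 0,"fingers": 46},{"xyz": [-232,174,-90],"yaw": 0,"fingers": 46},{"xyz": [-242,176,-90],"yaw": 0,"fingers": 46}])

```text
time: 3.9
position: [644.0, -61.5, 136.0]
eef_rot: [0.674, 0.739, -0.0, -0.0]
contact_force: [-1.3, 0.7, -2.0]
opening: 51.1
grip_force: 25.0
```

Run:
```python
from plant import env
import cv2
from h import *
o=env.get_obs();print(o["time"],o["position"],o["opening"],o["grip_force"],o["contact_force"])
ci=env.camera_info("wrist");p,d=env.read_camera("wrist"); cv2.imwrite("pics/w2.png",p[:,:,::-1])
C=cloud(d.astype(float),ci);np.savez("w2.npz",C=C)
m=(abs(C[...,2]-(40+90+6+64-40+24-14+3))<200)
t=env.camera_info("top");p,d=env.read_camera("top");cv2.imwrite("pics/t2.png",p[40:240,130:430,::-1].repeat(2,0).repeat(2,1))
```

```text
3.9 [644.0462333  -61.54726901 136.02140694] 51.146897843452464 25.000002970191417 [-1.31999529  0.73119324 -1.98949588]
```

View pics/w2.png

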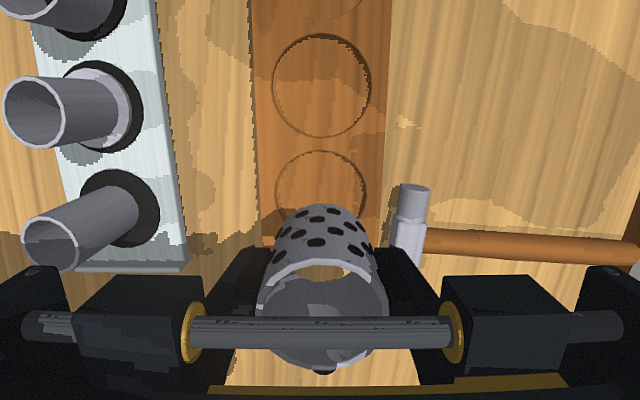

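The held flask hangs straight between the fingers. The next well is at about (321,85), spanning (272–370, 34–138). I'll check that well's position.

Run:
```python
from plant import env
from h import *
ci=env.camera_info("wrist")
print(ray([(272,85),(370,85),(321,34),(321,138),(320,151)],ci,24).round(1))
C=np.load("w2.npz")["C"]
for l in(21.5,):
    m=((C[...,2]>15)&(C[...,2]<33)); m[:,:230]=0; m[:,395:]=0; m[200:]=0
    q=C[m]; print(np.median(q[:,2]))
    th=np.radians(5.2); rx=np.array([np.cos(th),np.sin(th)]); s=q[:,:2]@rx; y=q[:,:2]@[-rx[1],rx[0]]
    for a in range(-30,150,30):
        k=(y>a-15+0)&(y<a+15)
        if k.sum()>50: print(a,np.percentile(s[k],[.5,99.5]).round(1))
```

```text
[[598.2  24.6]
 [671.6  31.4]
 [631.7  63.3]
 [638.6 -11.6]
 [638.7 -21.8]]
24.053274403450615
-30 [585.3 684.6]
0 [585.7 684.7]
30 [585.7 684.9]
```

Call:
arm_command(deltas=[{"xyz": [2,-1,25],"yaw": 0,"fingers": 46},{"xyz": [2,-1,60],"yaw": 0,"fingers": 46},{"xyz": [2,-1,82],"yaw": 0,"fingers": 46},{"xyz": [2,-1,92],"yaw": 0,"fingers": 46},{"xyz": [2,-1,95.5],"yaw": 0,"fingers": 46},{"xyz": [2,-1,95.5],"yaw": 0,"fingers": 46},{"xyz": [2,-1,95.5],"yaw": 0,"fingers": 55},{"xyz": [2,-1,95.5],"yaw": 0,"fingers": 88},{"xyz": [2,-1,95.5],"yaw": 0,"fingers": 88},{"xyz": [2,-1,95.5],"yaw": 0,"fingers": 88}])

```text
time: 5.25
position: [642.8, -58.4, 40.4]
eef_rot: [0.673, 0.739, 0.0, 0.0]
contact_force: [-0.8, 0.1, 0.3]
opening: 82.9
grip_force: 0.0
```

Call:
arm_command(deltas=[{"xyz": [0,0,-20],"yaw": 0,"fingers": 88},{"xyz": [0,0,-60],"yaw": 0,"fingers": 88},{"xyz": [5,-5,-100],"yaw": 0,"fingers": 88},{"xyz": [25,-30,-110],"yaw": 0,"fingers": 88},{"xyz": [60,-70,-110],"yaw": 0,"fingers": 88},{"xyz": [95,-110,-110],"yaw": 0,"fingers": 88},{"xyz": [130,-150,-110],"yaw": 0,"fingers": 88},{"xyz": [150,-172,-110],"yaw": 0,"fingers": 88},{"xyz": [158,-178,-110],"yaw": 0,"fingers": 88},{"xyz": [158,-178,-110],"yaw": 0,"fingers": 88}])

```text
time: 6.5
position: [451.4, 82.2, 151.0]
eef_rot: [0.673, 0.74, 0.0, 0.001]
contact_force: [0.7, 0.7, -0.1]
opening: 88.0
grip_force: 0.0
```

Run:
```python
from plant import env
import cv2
from h import *
for n in("top","scene"):
    p,d=env.read_camera(n);ci=env.camera_info(n)
    if n=="scene": cv2.imwrite("pics/s3.png",p[:,:,::-1])
    C=cloud(d.astype(float),ci)
    m=(abs(C[...,2]-82)<6)&(np.hypot(C[...,0]-643,C[...,1]+58.5)<45)
    q=C[m]; print(n,m.sum(),circ(q[:,:2],24.5) if m.sum()>10 else "",np.median(q[:,2]))
```

```text
top 250 (array([642.43340751, -57.41475153]), np.float64(0.8506331486300988)) 83.84780850829475
scene 195 (array([642.10547228, -57.09676761]), np.float64(0.8664766652314261)) 81.72817662093121
```

View pics/s3.png

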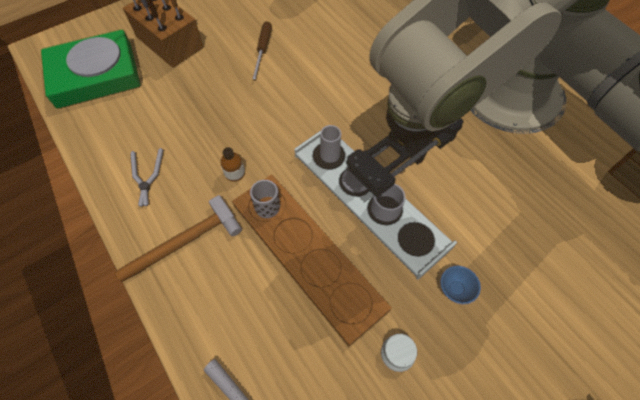

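The holed flask stands upright in the right-end well (scene 265,197), within 2 mm of its middle. Next is the wide flask.

Call:
arm_command(deltas=[{"xyz": [0,-1,25],"yaw": 0,"fingers": 88},{"xyz": [0,-1,60],"yaw": 0,"fingers": 88},{"xyz": [0,-1,92],"yaw": 0,"fingers": 88},{"xyz": [0,-1,107],"yaw": 0,"fingers": 88},{"xyz": [0,-1,107],"yaw": 0,"fingers": 88},{"xyz": [0,-1,107],"yaw": 0,"fingers": 66},{"xyz": [0,-1,107],"yaw": 0,"fingers": 54},{"xyz": [0,-1,107],"yaw": 0,"fingers": 54},{"xyz": [0,-1,107],"yaw": 0,"fingers": 54},{"xyz": [0,-1,107],"yaw": 0,"fingers": 54}], newtons=25)

```text
time: 7.85
position: [450.0, 82.2, 43.7]
eef_rot: [0.673, 0.74, 0.0, 0.0]
contact_force: [-0.6, -0.4, 5.5]
opening: 59.5
grip_force: 25.0
```

Call:
arm_command(deltas=[{"xyz": [0,0,-15],"yaw": 0,"fingers": 54},{"xyz": [0,0,-50],"yaw": 0,"fingers": 54},{"xyz": [0,10,-80],"yaw": 0,"fingers": 54},{"xyz": [-10,35,-85],"yaw": 0,"fingers": 54},{"xyz": [-25,75,-85],"yaw": 0,"fingers": 54},{"xyz": [-42,115,-85],"yaw": 0,"fingers": 54},{"xyz": [-60,150,-85],"yaw": 0,"fingers": 54},{"xyz": [-70,172,-85],"yaw": 0,"fingers": 54},{"xyz": [-73,179,-85],"yaw": 0,"fingers": 54},{"xyz": [-73,179,-85],"yaw": 0,"fingers": 54}])

```text
time: 9.1
position: [634.3, 26.5, 127.7]
eef_rot: [0.673, 0.74, -0.0, -0.0]
contact_force: [0.1, 0.1, -0.8]
opening: 59.3
grip_force: 25.0
```

Call:
arm_command(deltas=[{"xyz": [0,1,25],"yaw": 0,"fingers": 54},{"xyz": [0,1,58],"yaw": 0,"fingers": 54},{"xyz": [0,1,78],"yaw": 0,"fingers": 54},{"xyz": [0,1,87],"yaw": 0,"fingers": 54},{"xyz": [0,1,90.5],"yaw": 0,"fingers": 54},{"xyz": [0,1,90.5],"yaw": 0,"fingers": 54},{"xyz": [0,1,90.5],"yaw": 0,"fingers": 64},{"xyz": [0,1,90.5],"yaw": 0,"fingers": 88},{"xyz": [0,1,90.5],"yaw": 0,"fingers": 88},{"xyz": [0,1,90.5],"yaw": 0,"fingers": 88}])

```text
time: 10.35
position: [635.8, 26.4, 37.9]
eef_rot: [0.673, 0.74, 0.0, 0.0]
contact_force: [0.1, -0.6, 0.2]
opening: 87.6
grip_force: 0.0
```

Call:
arm_command(deltas=[{"xyz": [0,0,-20],"yaw": 0,"fingers": 88},{"xyz": [0,0,-60],"yaw": 0,"fingers": 88},{"xyz": [0,-10,-100],"yaw": 0,"fingers": 88},{"xyz": [-3,-35,-112],"yaw": 0,"fingers": 88},{"xyz": [-6,-75,-112],"yaw": 0,"fingers": 88},{"xyz": [-9,-115,-112],"yaw": 0,"fingers": 88},{"xyz": [-11,-150,-112],"yaw": 0,"fingers": 88},{"xyz": [-13,-172,-112],"yaw": 0,"fingers": 88},{"xyz": [-13,-178,-112],"yaw": 0,"fingers": 88},{"xyz": [-13,-178,-112],"yaw": 0,"fingers": 88}])

```text
time: 11.6
position: [460.4, -3.3, 150.5]
eef_rot: [0.673, 0.739, 0.0, 0.001]
contact_force: [0.2, 0.6, 0.4]
opening: 88.0
grip_force: 0.0
```

Run:
```python
from plant import env
from h import *
for n in("top","scene"):
    p,d=env.read_camera(n);ci=env.camera_info(n);C=cloud(d.astype(float),ci)
    for w,z,r in(((643,-58),82,24.5),((635.5,26),68,28.5),((460,-3),86,21),((469,-86),99,19.5)):
        m=(abs(C[...,2]-z)<5)&(np.hypot(C[...,0]-w[0],C[...,1]-w[1])<40)
        q=C[m]; print(n,m.sum(),circ(q[:,:2],r) if m.sum()>10 else "",np.median(q[:,2]))
```

```text
top 240 (array([642.55868459, -57.45606747]), np.float64(0.8532429530865039)) 83.94465253889751
top 271 (array([635.60811468,  25.75534756]), np.float64(0.8925207741924525)) 70.22989652573278
top 0  nan
top 108 (array([468.88363674, -85.45481014]), np.float64(0.8009593362319221)) 101.15229062199148
scene 174 (array([642.12894381, -57.30520011]), np.float64(0.8190376931805731)) 81.82383731343606
scene 221 (array([635.1740495 ,  26.35856285]), np.float64(0.9292519536537175)) 68.15353510226805
scene 149 (array([459.3039819 ,  -3.08676804]), np.float64(0.9539534483125253)) 85.70270782143677
scene 0  nan
  return _methods._mean(a, axis=axis, dtype=dtype,
  ret = ret.dtype.type(ret / rcount)
```

Call:
arm_command(deltas=[{"xyz": [0,-0.5,25],"yaw": 0,"fingers": 88},{"xyz": [0,-0.5,60],"yaw": 0,"fingers": 88},{"xyz": [0,-0.5,90],"yaw": 0,"fingers": 88},{"xyz": [0,-0.5,104],"yaw": 0,"fingers": 88},{"xyz": [0,-0.5,104],"yaw": 0,"fingers": 80},{"xyz": [0,-0.5,104],"yaw": 0,"fingers": 52},{"xyz": [0,-0.5,104],"yaw": 0,"fingers": 40},{"xyz": [0,-0.5,104],"yaw": 0,"fingers": 40},{"xyz": [0,-0.5,104],"yaw": 0,"fingers": 40},{"xyz": [0,-0.5,104],"yaw": 0,"fingers": 40}], newtons=25)

```text
time: 12.95
position: [459.4, -3.3, 46.0]
eef_rot: [0.673, 0.74, 0.0, 0.0]
contact_force: [-0.5, 1.4, 3.4]
opening: 43.5
grip_force: 25.0
```

Call:
arm_command(deltas=[{"xyz": [0,0,-15],"yaw": 0,"fingers": 40},{"xyz": [0,0,-50],"yaw": 0,"fingers": 40},{"xyz": [0,10,-80],"yaw": 0,"fingers": 40},{"xyz": [13,35,-90],"yaw": 0,"fingers": 40},{"xyz": [35,75,-90],"yaw": 0,"fingers": 40},{"xyz": [57,115,-90],"yaw": 0,"fingers": 40},{"xyz": [80,150,-90],"yaw": 0,"fingers": 40},{"xyz": [94,172,-90],"yaw": 0,"fingers": 40},{"xyz": [97,178,-90],"yaw": 0,"fingers": 40},{"xyz": [97,178,-90],"yaw": 0,"fingers": 40}])

```text
time: 14.2
position: [626.9, 109.6, 135.2]
eef_rot: [0.673, 0.74, -0.0, -0.0]
contact_force: [0.3, -0.9, -2.2]
opening: 43.7
grip_force: 25.0
```

Call:
arm_command(deltas=[{"xyz": [0.5,0.5,25],"yaw": 0,"fingers": 40},{"xyz": [0.5,0.5,60],"yaw": 0,"fingers": 40},{"xyz": [0.5,0.5,82],"yaw": 0,"fingers": 40},{"xyz": [0.5,0.5,92],"yaw": 0,"fingers": 40},{"xyz": [0.5,0.5,95.5],"yaw": 0,"fingers": 40},{"xyz": [0.5,0.5,95.5],"yaw": 0,"fingers": 40},{"xyz": [0.5,0.5,95.5],"yaw": 0,"fingers": 50},{"xyz": [0.5,0.5,95.5],"yaw": 0,"fingers": 88},{"xyz": [0.5,0.5,95.5],"yaw": 0,"fingers": 88},{"xyz": [0.5,0.5,95.5],"yaw": 0,"fingers": 88}])

```text
time: 15.45
position: [627.9, 110.5, 40.4]
eef_rot: [0.673, 0.74, 0.0, 0.0]
contact_force: [-0.5, 0.5, -1.0]
opening: 77.9
grip_force: 0.0
```

Call:
arm_command(deltas=[{"xyz": [0,0,-10],"yaw": 0,"fingers": 88},{"xyz": [0,0,-55],"yaw": 0,"fingers": 88},{"xyz": [0,-5,-105],"yaw": 0,"fingers": 88},{"xyz": [-30,-30,-120],"yaw": 0,"fingers": 88},{"xyz": [-70,-70,-120],"yaw": 0,"fingers": 88},{"xyz": [-110,-110,-120],"yaw": 0,"fingers": 88},{"xyz": [-145,-145,-120],"yaw": 0,"fingers": 88},{"xyz": [-172,-170,-120],"yaw": 0,"fingers": 88},{"xyz": [-180,-177,-120],"yaw": 0,"fingers": 88},{"xyz": [-180,-177,-120],"yaw": 0,"fingers": 88}])

```text
time: 16.7
position: [468.9, -85.3, 160.7]
eef_rot: [0.673, 0.739, 0.0, 0.0]
contact_force: [0.4, 0.2, -0.3]
opening: 87.8
grip_force: 0.0
```

Call:
arm_command(deltas=[{"xyz": [0,0,25],"yaw": 0,"fingers": 88},{"xyz": [0,0,62],"yaw": 0,"fingers": 88},{"xyz": [0,0,98],"yaw": 0,"fingers": 88},{"xyz": [0,0,112],"yaw": 0,"fingers": 88},{"xyz": [0,0,112],"yaw": 0,"fingers": 76},{"xyz": [0,0,112],"yaw": 0,"fingers": 50},{"xyz": [0,0,112],"yaw": 0,"fingers": 36},{"xyz": [0,0,112],"yaw": 0,"fingers": 36},{"xyz": [0,0,112],"yaw": 0,"fingers": 36},{"xyz": [0,0,112],"yaw": 0,"fingers": 36}], newtons=25)

```text
time: 17.95
position: [468.6, -85.4, 48.5]
eef_rot: [0.673, 0.739, 0.0, 0.0]
contact_force: [0.0, 0.4, 4.1]
opening: 41.1
grip_force: 25.0
```

Call:
arm_command(deltas=[{"xyz": [0,0,-20],"yaw": 0,"fingers": 36},{"xyz": [0,0,-65],"yaw": 0,"fingers": 36},{"xyz": [15,5,-90],"yaw": 0,"fingers": 36},{"xyz": [50,25,-95],"yaw": 0,"fingers": 36},{"xyz": [95,60,-95],"yaw": 0,"fingers": 36},{"xyz": [140,95,-95],"yaw": 0,"fingers": 36},{"xyz": [185,130,-95],"yaw": 0,"fingers": 36},{"xyz": [230,158,-95],"yaw": 0,"fingers": 36},{"xyz": [257,173,-95],"yaw": 0,"fingers": 36},{"xyz": [264.5,177,-95],"yaw": 0,"fingers": 36}])

```text
time: 19.2
position: [619.8, 196.0, 142.3]
eef_rot: [0.672, 0.74, -0.0, -0.0]
contact_force: [-0.6, -0.6, -1.7]
opening: 41.6
grip_force: 25.0
```

Call:
arm_command(deltas=[{"xyz": [-0.5,0,25],"yaw": 0,"fingers": 36},{"xyz": [-0.5,0,62],"yaw": 0,"fingers": 36},{"xyz": [-0.5,0,87],"yaw": 0,"fingers": 36},{"xyz": [-0.5,0,97],"yaw": 0,"fingers": 36},{"xyz": [-0.5,0,100.5],"yaw": 0,"fingers": 36},{"xyz": [-0.5,0,100.5],"yaw": 0,"fingers": 36},{"xyz": [-0.5,0,100.5],"yaw": 0,"fingers": 46},{"xyz": [-0.5,0,100.5],"yaw": 0,"fingers": 88},{"xyz": [-0.5,0,100.5],"yaw": 0,"fingers": 88},{"xyz": [-0.5,0,100.5],"yaw": 0,"fingers": 88}])

```text
time: 20.45
position: [620.0, 194.2, 42.9]
eef_rot: [0.673, 0.74, 0.0, 0.0]
contact_force: [0.4, -0.5, -0.0]
opening: 73.9
grip_force: 0.0
```

Call:
arm_command(deltas=[{"xyz": [0,0,-5],"yaw": 0,"fingers": 88},{"xyz": [0,0,-40],"yaw": 0,"fingers": 88},{"xyz": [0,0,-80],"yaw": 0,"fingers": 88},{"xyz": [0,0,-120],"yaw": 0,"fingers": 88},{"xyz": [0,-40,-150],"yaw": 0,"fingers": 88},{"xyz": [0,-90,-160],"yaw": 0,"fingers": 88},{"xyz": [0,-140,-160],"yaw": 0,"fingers": 88},{"xyz": [0,-190,-160],"yaw": 0,"fingers": 88},{"xyz": [0,-230,-160],"yaw": 0,"fingers": 88},{"xyz": [0,-240,-160],"yaw": 0,"fingers": 88}])

```text
time: 21.7
position: [379.7, 171.7, 203.4]
eef_rot: [0.673, 0.74, 0.0, 0.0]
contact_force: [0.3, -0.0, 0.3]
opening: 87.9
grip_force: 0.0
```

Run:
```python
from plant import env
from h import *
for n in("top","scene"):
    p,d=env.read_camera(n);ci=env.camera_info(n);C=cloud(d.astype(float),ci)
    if n=="top": cv2.imwrite("pics/t9.png",p[80:310,120:400,::-1].repeat(2,0).repeat(2,1))
    for w,z,r in(((643,-58),82,24.5),((635.5,26),68,28.5),((628,110),80,21),((620,194),93,19.5)):
        m=(abs(C[...,2]-z)<5)&(np.hypot(C[...,0]-w[0],C[...,1]-w[1])<40)
        q=C[m]; print(n,m.sum(),circ(q[:,:2],r) if m.sum()>10 else "",np.median(q[:,2]) if m.sum() else "")
    print(ray([(177,151)],ci,24))
```

```text
top 238 (array([642.54030571, -57.43975594]), np.float64(0.8437059562869964)) 84.07381659211273
top 271 (array([635.61850049,  25.79918986]), np.float64(0.8938962848815611)) 70.05214720165532
top 220 (array([627.8205117, 109.444779 ]), np.float64(0.8383532789809227)) 81.89487096781357
top 253 (array([620.3756461, 191.8353069]), np.float64(0.9394489709196538)) 94.68986457956134
[[621.16366522 192.10075851]]
scene 178 (array([642.15016535, -57.20234876]), np.float64(0.9009223172281399)) 82.07870352645716
scene 213 (array([635.13361589,  26.35114017]), np.float64(0.9351688652635733)) 68.03385929456044
scene 165 (array([627.2844197 , 110.58913777]), np.float64(0.8167125944663151)) 80.01736820974747
scene 175 (array([618.783022, 193.784939]), np.float64(0.8741254496440544)) 93.4556152922371
[[ 732.2369097 -279.7162034]]
```

View pics/t9.png

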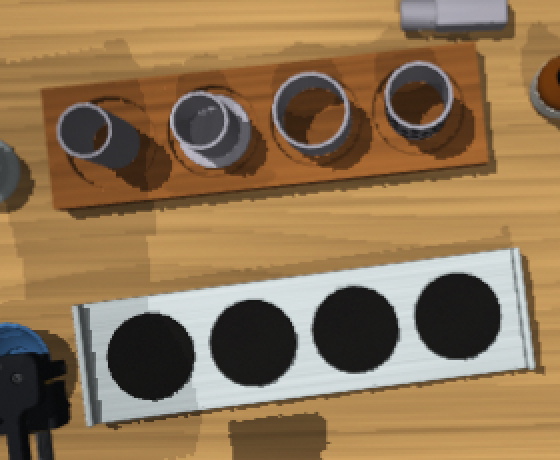

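All four flasks stand in the wells, in reverse order: from left to right tall (85,130), flange (199,120), wide (312,112) and holed (418,95). The rim heights are right and the centres are within about 2 mm.

```bash
python3 -c "
from plant import env
print(env.job_done())"
```

```text
the job is handed in; nothing more can be done
None
```

All four flasks stand upright in the carrying rack in reverse order, within about 2 mm of the well centres by camera, and the job was handed in after about 22 s of robot time; the hand-in returned no verdict.

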